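# Fit the flap wheel to the tilted sanding spindle

### The job

Fit the sanding wheel to the tilted spindle of the green sander: slide the brass spacer right down onto the flange, then the brown wheel with its white hub facing outwards, then the red collar, each one fully home against the one below it and let go before the next. Leave the other things on the bench where they are.

Things in the scene. Friction and masses are not known exactly. Their poses are not given: they have to be found in the camera images.
- sander: Green cast base of a small bench sander, 170 x 130 x 16 mm plate, fixed to the bench; origin at the centre of its underside, -x is its front. Two cheeks (50 mm wide, outer faces 54 mm either side of the middle, tops 131 mm above the bench) carry the grey motor head on a cross axle 115 mm above the bench; a black lock knob sticks out 18 mm on the +y cheek.
- head (a joint): Lean of the motor head from upright towards the sander's front (rad), 0 = spindle straight up. Locked by strong friction: it stays where it stands (about 0.44 to 0.70) and does not give under normal pushing.
- spindle_seat (a point): Centre of the upper face of the steel flange (diameter 40 mm, 6 mm thick) on the motor head (grey can, diameter 76 mm, ending 21 mm below this face); its z axis is the spindle's axis, pointing outwards and up, its y axis is level. The plain steel spindle rises from it: diameter 16 mm, 60 mm long, the last 12 mm tapering to 6 mm diameter. It does not turn.
- spindle_tip (a point): Centre of the spindle's end, 60 mm along the axis from the flange face.
- spacer: Loose brass ring, outer diameter 36 mm, bore 20 mm, 14 mm high, lying flat; origin at the centre of its underside, z along its axis. Same both ways up. About 60 g.
- spacer_mid (a point): Centre of the spacer (7 mm above its underside).
- wheel: Loose brown abrasive flap wheel, diameter 80 mm, 12 mm thick, with a white hub of diameter 32 mm standing 14 mm above its upper face (26 mm in all); bore 20 mm right through. Lies flat, hub up; origin at the centre of its underside, z along the axis towards the hub. About 120 g.
- wheel_hub (a point): Centre of the hub's top face, 26 mm above the wheel's underside.
- collar: Loose red clamp collar that slides on (no thread), outer diameter 42 mm, bore 20 mm, 18 mm high, lying flat; origin at the centre of its underside, z along its axis. Same both ways up. About 50 g.
- collar_mid (a point): Centre of the collar (9 mm above its underside).
- wax_tin: Bystander: closed round wax tin with a yellow lid, diameter 62 mm, 42 mm high; origin under its centre.
- star: Bystander: flat brass zigzag ring, diameter 102 mm, 10 mm high; origin under its centre.
- cup: Bystander: white cup, diameter 70 mm, 90 mm high; origin under its centre.
- brush: Bystander: small hand brush lying flat.
- sanding_block: Bystander: cork sanding block, 100 x 60 x 30 mm; origin under its centre.

How it is judged (in metres and radians):
On the way, in this order (a step that is already met when the one before it is completed fails the run):
1. the spacer is home on the flange and let go (distance between spacer_mid and spindle_seat below 0.01 m and z of spacer_mid in the frame of spindle_seat above 0.004 m and angle between the z axis of spacer and the z axis of spindle_seat, either way round below 0.12 rad and contact force between spacer and the fingers below 0.1 N and linear speed of spacer below 0.03 m/s), for 0.15 s.
2. the wheel is home on the spacer, hub outwards, and let go (distance between spacer_mid and spindle_seat below 0.01 m and z of spacer_mid in the frame of spindle_seat above 0.004 m and angle between the z axis of each of spacer, wheel and the z axis of spindle_seat, either way round below 0.12 rad and distance between wheel and spindle_seat below 0.0175 m and z of wheel_hub in the frame of spindle_seat above 0.034 m and contact force between wheel and the fingers below 0.1 N and linear speed of wheel below 0.03 m/s), for 0.15 s.
3. the collar is home on the hub and let go (distance between spacer_mid and spindle_seat below 0.01 m and z of spacer_mid in the frame of spindle_seat above 0.004 m and angle between the z axis of each of spacer, wheel, collar and the z axis of spindle_seat, either way round below 0.12 rad and distance between wheel and spindle_seat below 0.0175 m and z of wheel_hub in the frame of spindle_seat above 0.034 m and distance between collar_mid and spindle_seat below 0.053 m and z of collar_mid in the frame of spindle_seat above 0.045 m and contact force between collar and the fingers below 0.1 N and linear speed of collar below 0.03 m/s), for 0.15 s.
At the end, for the whole second after the job is handed in: On the spindle from the flange outwards: spacer, wheel (hub outwards), collar, each along it within 7 degrees and fully home (spacer middle within 10 mm of the flange centre, wheel underside within 17.5 mm, collar middle within 53 mm; 7, 14 and 49 when home), at rest, released (all of step 3 and contact force between each of spacer, wheel and the fingers below 0.1 N and linear speed of each of spacer, wheel below 0.03 m/s); the robot touches nothing.
It fails at once if another thing on the bench (tin, star, cup, brush or sanding block) is moved by more than 3 cm (distance of any of wax_tin, star, cup, brush, sanding_block from where it was at the start of the episode above 0.03 m).
It also fails if it takes over 72 s, if anything falls off the work surface, if the arm or the gripper's body presses on something with over 40 N, if the wrist force passes 120 N, or if a joint passes its speed limit or range.

### The arm

A 7-joint arm with a two-finger parallel gripper is mounted at the origin on the work surface. World frame = base frame: x ahead of the robot, y to its left, z up, the work surface at z = 0. Lengths are in mm, angles in rad, forces in N, time in s.
With the tool pointing down it reaches from about 400 to 875 mm from the base axis. Payload 4.4 kg.
Tool frame: the origin (TCP) lies at the very end of the fingers, on their centre line; the grasp point (between the pads) lies 19 mm behind it; y points along the fingers, z is the direction in which the jaws open and shut, and the axes are right-handed (so a half turn about y gives the same grasp; the last joint's range is limited). The gripper opens to 85 mm and grips with 20 to 120 N. Pads are 22 mm wide; open, the fingers measure 114 mm over their backs; the gripper's body (76 mm by 85 mm) begins 54 mm behind the grasp point. The pads swing forward as they close: fully open they stand 13 mm farther back than shut.
Start: joints at [-1.298, 0.628, 0.038, 1.517, -0.027, 0.996, -0.02], TCP at [216.008, 613.073, 231.313] pointing down, gripper open.
Joint ranges: [-3.06, 3.06], [-0.37, 2.12], [-1.25, 1.32], [0.18, 2.47], [-1.1, 4.24], [0.23, 1.98], [-2.94, 2.94]. Speed limits (rad/s): [2.57, 2.57, 3.14, 3.14, 3.14, 3.14, 3.14].

### API

Orientations are given as [roll, pitch, yaw] about the fixed x, y, z axes, in that order (R = Rz(yaw) Ry(pitch) Rx(roll)).
In Python, from cell import * gives the robot as it stands.
- The arm moves only by the tool apply_moves, never from a script. Its argument "targets" is a list of rows, each a list of 6 numbers: the shift along the tool's x, y, z in units of 40 mm (1.0 is 40 mm), then the turn, a rotation vector about the tool's x, y, z in units of 8 degrees (1.0 is 8 degrees). A call has 1 to 12 rows; each row shifts and turns the commanded pose from where the row before left it, along the tool's axes as they then stand; what a row does not reach is not made up. A row lasts 1/8 s, in which the tool goes at most 62.5 mm and 10.7 degrees, less where a joint would pass 70% of its speed; a pose out of reach is approached as far as the arm can. A call is refused whole if a number of a shift passes 1 or a number of a turn 1, either way. A call with a gripper value outside its range is refused whole. "jaw" is the gripper command: -1 is shut, 1 is fully open, values between are in proportion, set as the call begins (left out, the last holds). The fingers move at their own pace and stop on an object; the grip force is fixed at half the most. Time passes only in rows, so rows that do not move let the fingers close. It gives the time, the measured TCP pose, the force and the opening at its end, in the units of the state.
- read_state(): the state, without advancing time (a new reading comes with each control period).
- get_image(name): name is "scene" or "side" or "wrist"; returns the picture (480x640x3 uint8, red, green, blue); there is no depth.
- calibration(name): a dict with "fx", "fy", "cx", "cy" (pixels), "world_from_camera" (4x4, takes a point from camera to world coordinates). Camera axes: x right, y down, z forward; pixel columns grow to the right and rows downward; lengths in mm; the calibration is good to about 2 mm. A picture is of the moment at which its call begins: read the wrist's pose just before it. calibration takes no time and is no camera call; for the wrist camera it gives the pose at the moment of the call.
- finish_job(): hands the job in, once; it reports no verdict.
The state is a dict: "clock": time; "qpos": joint angles; "qd": joint speeds; "tau": joint torques, N m; "eef_pos": TCP position; "tool_rot": TCP orientation; "force": force on the tool from outside, world axes, zero at the start; "torque": the same for the moment, N m; "width": finger opening in mm.
Only numpy, scipy, OpenCV 4.12 (cv2) and the standard library are available. Lean on these libraries where they do the work, as an engineer would, in place of code of your own. Each camera call takes 0.05 s, during which the arm holds its last target. There are 200 camera calls.

## Working session

There is one attempt and no reset: what is moved stays moved. The work goes in short steps, Python scripts to look and compute and a tool call to move; the robot and the scene stay as the last step left them, time stands still between calls to the robot, and variables do not carry over. Pictures are saved under pics/ and viewed, about 8 in all and at most 12, crops included, and the job is handed in when it is done.

Besides the shell and the picture viewer there is one more tool, called as name(argument=value, ...) on one line, values as JSON. apply_moves: Moves the arm, as the interface text tells. Its arguments: {"type":"object","properties":{"targets":{"type":"array"},"jaw":{"type":"number"}},"required":["targets"]}

```bash
ls; mkdir -p pics
python3 - <<'E'
from cell import *
import cv2,numpy as np
print(read_state())
for n in ["scene","side","wrist"]:
    c=calibration(n); print(n,c)
    cv2.imwrite(f"pics/{n}0.png",get_image(n)[:,:,::-1])
a=cv2.imread("pics/scene0.png");b=cv2.imread("pics/side0.png")
E
```

```text
pics
{'clock': 0.0, 'qpos': array([-1.29781245,  0.62934288,  0.03845687,  1.51838088, -0.02701135,
        0.99629567, -0.02002105]), 'qd': array([-0.00100151,  0.00050334, -0.00048756,  0.0013043 , -0.00151213,
        0.00077145, -0.00013077]), 'tau': array([-4.20645620e-04, -5.63391173e+01,  1.22575365e+00, -1.93449676e+01,
        1.09218486e-02,  1.05280746e-02, -1.89421803e-05]), 'eef_pos': array([215.78958371, 612.46612775, 230.38734793]), 'tool_rot': array([-1.57270454e+00, -2.46188088e-05, -3.38823443e-01]), 'force': array([-0.39989753,  0.81090774, -0.17946535]), 'torque': array([ 0.01657832, -0.05671167, -0.03927782]), 'width': 85.14259078176322}
scene {'fx': 444.0064667307098, 'fy': 444.0064667307098, 'cx': 317.72564721115026, 'cy': 236.63801884822072, 'world_from_camera': array([[ 8.50807204e-01,  2.86035675e-01, -4.40806868e-01,
         9.59320100e+02],
       [ 5.25290166e-01, -4.40532044e-01,  7.28012197e-01,
        -6.96877195e+02],
       [ 1.40479092e-02, -8.50949535e-01, -5.25059564e-01,
         6.71011617e+02],
       [ 0.00000000e+00,  0.00000000e+00,  0.000
[... 284 characters left out ...]
2744374e-01,  6.48180507e-01,
        -8.24052123e+02],
       [-1.31718351e-02, -7.27510439e-01, -6.85970162e-01,
         1.02243384e+03],
       [ 0.00000000e+00,  0.00000000e+00,  0.00000000e+00,
         1.00000000e+00]])}
wrist {'fx': 382.36636295401115, 'fy': 382.36636295401115, 'cx': 312.6972111662149, 'cy': 244.24424316103918, 'world_from_camera': array([[ 3.32695883e-01,  9.04109681e-01,  2.68140138e-01,
         1.47508728e+02],
       [ 9.43031736e-01, -3.18316520e-01, -9.67767407e-02,
         6.36519787e+02],
       [-2.14335233e-03,  2.85061883e-01, -9.58506718e-01,
         3.71920365e+02],
       [ 0.00000000e+00,  0.00000000e+00,  0.00000000e+00,
         1.00000000e+00]])}
```

View pics/scene0.png

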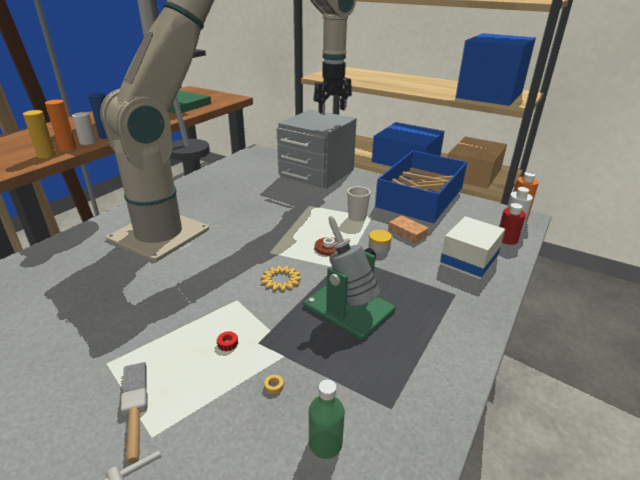

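View pics/side0.png

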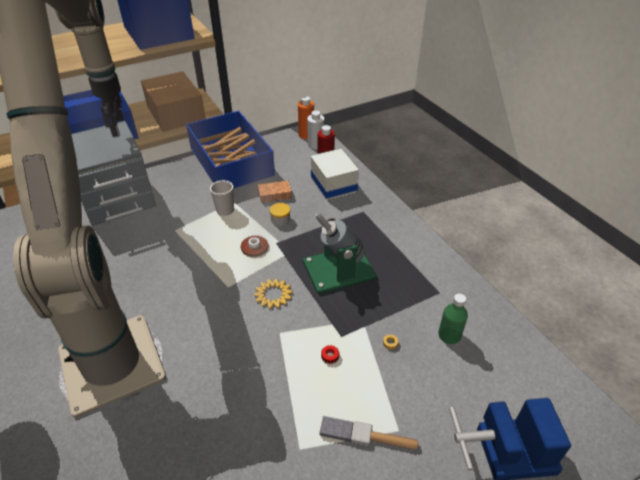

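```bash
cat > h.py <<'E'
from cell import *
import cv2,numpy as np
from scipy.spatial.transform import Rotation as R
def ray(c,uv):
    T=c["world_from_camera"]; d=T[:3,:3]@np.array([(uv[0]-c["cx"])/c["fx"],(uv[1]-c["cy"])/c["fy"],1]); return T[:3,3],d/np.linalg.norm(d)
def plane(c,uv,z):
    o,d=ray(c,uv); return o+d*(z-o[2])/d[2]
def tri(c1,p1,c2,p2):
    o1,d1=ray(c1,p1);o2,d2=ray(c2,p2)
    s=np.linalg.lstsq(np.stack([d1,-d2],1),o2-o1,rcond=None)[0]
    a=o1+s[0]*d1;b=o2+s[1]*d2; return (a+b)/2,np.linalg.norm(a-b)
def proj(c,P):
    T=c["world_from_camera"];p=T[:3,:3].T@(np.asarray(P)-T[:3,3]);return np.array([c["fx"]*p[0]/p[2]+c["cx"],c["fy"]*p[1]/p[2]+c["cy"]])
def pose():
    s=read_state();return s["eef_pos"],R.from_euler("xyz",s["tool_rot"]).as_matrix(),s
def blob(im,box,f):
    x0,y0,x1,y1=box;h=cv2.cvtColor(im,cv2.COLOR_RGB2HSV)[y0:y1,x0:x1].astype(int)
    m=f(h[...,0],h[...,1],h[...,2]).astype(np.uint8)
    cs,_=cv2.findContours(m,cv2.RETR_EXTERNAL,cv2.CHAIN_APPROX_NONE)
    k=max(cs,key=cv2.contourArea);e=cv2.fitEllipse(cv2.convexHull(k));b=cv2.boundingRect(k)
    return np.array(e[0])+[x0,y0],e[1],(b[0]+x0,b[1]+y0,b[2],b[3])
def go(Pt,Rt):
    "total move in tool axes: shift in 40mm units, rotvec in 8deg units"
    p,Rm,s=pose();return Rm.T@(np.asarray(Pt)-p)/40,np.degrees((R.from_matrix(Rm.T@Rt)).as_rotvec())/8
E
python3 - <<'E'
from h import *
im={n:cv2.imread(f"pics/{n}0.png")[:,:,::-1].copy() for n in["scene","side","wrist"]}
c={n:calibration(n) for n in im}
F={"spacer":(lambda h,s,v:(s>110)&(h>12)&(h<32)&(v>60),(255,368,295,400),(378,328,404,354)),
"collar":(lambda h,s,v:(s>140)&((h<8)|(h>172))&(v>60),(210,325,245,358),(315,340,345,368)),
"wheel":(lambda h,s,v:(s>90)&((h<14)|(h>172))&(v>30),(308,230,332,262),(236,228,274,262)),
}
for k,(f,b1,b2) in F.items():
    p=[blob(im[n],b,f) for n,b in(("scene",b1),("side",b2))]
    print(k,p[0],p[1]); print(tri(c["scene"],p[0][0],c["side"],p[1][0]), plane(c["scene"],p[0][0],8),plane(c["side"],p[1][0],8))
a=cv2.resize(im["scene"][205:345,285:405],None,fx=3.3,fy=4.2,interpolation=2)[:, :396]
a=cv2.resize(im["scene"][205:345,295:405],(440,560),interpolation=cv2.INTER_CUBIC)
b=cv2.resize(im["side"][200:300,295:385],(360*1,400),interpolation=cv2.INTER_CUBIC)
o=np.zeros((560,800,3),np.uint8);o[:560,:440]=a;o[:400,440:800]=b
cv2.imwrite("pics/sander.png",o[:,:,::-1])
E
```

```text
spacer (array([273.21734047, 383.8524971 ]), (18.723379135131836, 19.427000045776367), (264, 375, 19, 19)) (array([390.29916477, 341.66928577]), (13.753437042236328, 15.136756896972656), (383, 335, 15, 15))
(array([ 604.00735969, -260.00362165,    5.09377707]), np.float64(1.6491670410842476)) [ 605.71513909 -262.88740944    8.        ] [ 602.86691957 -260.67824989    8.        ]
collar (array([226.92549515, 340.64877892]), (18.62872314453125, 20.743825912475586), (217, 332, 20, 19)) (array([329.76794147, 353.82878399]), (16.793806076049805, 17.087919235229492), (322, 346, 17, 17))
(array([ 458.66616982, -222.91428886,    6.80785037]), np.float64(2.356613479491099)) [ 459.92858816 -225.20025756    8.        ] [ 458.57771101 -222.25760775    8.        ]
wheel (array([323.42719078, 246.87551308]), (14.898286819458008, 18.65900421142578), (315, 238, 17, 18)) (array([253.72610283, 245.30833054]), (18.130084991455078, 26.5689697265625), (241, 237, 27, 18))
(array([443.06535869, 193.28645433,  10.12008935]), np.float64(13.108033502900888)) [443.90410309 185.43440949   8.        ] [446.5931826  204.59524981   8.        ]
```

View pics/sander.png

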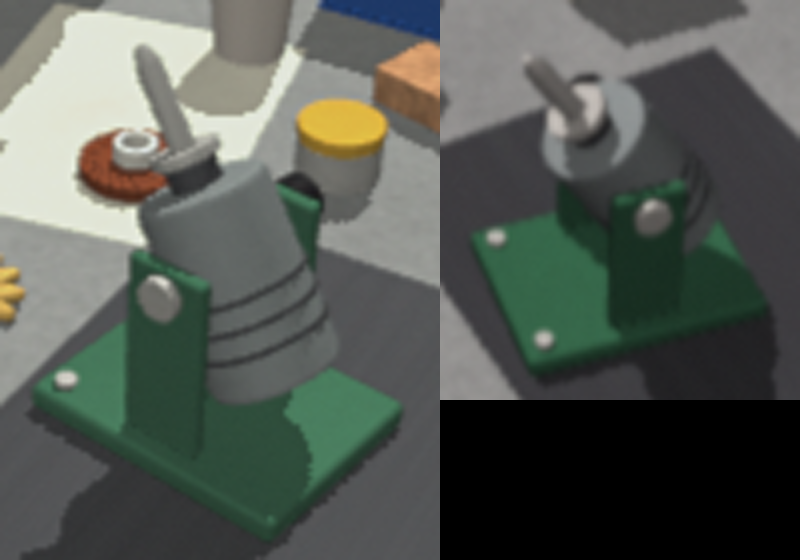

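Run:
```python
from h import *
s,d=calibration("scene"),calibration("side")
t=tri(s,(330.75,217.5),d,(317.5,215.5));f=tri(s,(341.5,243.3),d,(329.25,228))
print("tip",t,"flange",f); a=t[0]-f[0];print(np.linalg.norm(a),a/np.linalg.norm(a),np.arccos(a[2]/np.linalg.norm(a)),np.degrees(np.arctan2(a[1],a[0])))
S=[plane(s,(295+x/4,205+y/4),16) for x,y in((35,390),(270,518),(400,405))]
D=[plane(d,(295+x/4,200+y/4),16) for x,y in((32,235),(92,360),(325,302))]
print("scene corners",S,"side",D)
print("hub",plane(s,(329,240.8),26))
```

```text
tip (array([557.01122211,  19.73349883, 212.65805587]), np.float64(0.5261523978017153)) flange (array([588.13988394,  15.41285044, 161.40309422]), np.float64(1.3071116593340113))
60.12264701577357 [-0.51775268  0.07186391  0.85250674] 0.5500340244858868 172.09785175515128
scene corners [array([532.02015478, -47.49020845,  16.        ]), array([690.42019551, -67.01871852,  16.        ]), array([711.81576148,  52.32631458,  16.        ])] side [array([543.07649568,  81.03124645,  16.        ]), array([525.16564063, -40.16841253,  16.        ]), array([686.77512117, -68.95153438,  16.        ])]
hub [454.9616976  195.81020614  26.        ]
```

```bash
cat >> h.py <<'E'
def down(yaw): return R.from_euler("xyz",[-np.pi/2,0,yaw]).as_matrix()
E
python3 - <<'E'
from h import *
np.set_printoptions(precision=3,suppress=True)
print(go((470,110,340),down(-.138)))
E
```

```text
(array([10.169, -2.721, -9.744]), array([ 0.01 , -1.438, -0.001]))
```

apply_moves(targets=[[0.92,-0.25,-0.89,0,0,0],[0.92,-0.25,-0.89,0,0,0],[0.92,-0.25,-0.89,0,0,0],[0.92,-0.25,-0.89,0,0,0],[0.92,-0.25,-0.89,0,0,0],[0.92,-0.25,-0.89,0,0,0],[0.92,-0.25,-0.89,0,0,0],[0.92,-0.25,-0.89,0,0,0],[0.92,-0.25,-0.89,0,0,0],[0.92,-0.25,-0.89,0,0,0],[0.92,-0.25,-0.89,0,-0.72,0],[0,0,0,0,-0.72,0]])

```text
clock: 1.65
eef_pos: [469.6, 104.5, 342.0]
tool_rot: [-1.572, -0.003, -0.143]
force: [-0.3, 1.2, -0.7]
width: 85.5
```

Run:
```python
from h import *
import pickle
c=calibration("wrist");im=get_image("wrist");print(pose()[0])
pickle.dump((c,im),open("w1.pkl","wb"));cv2.imwrite("pics/w1.png",im[:,:,::-1])
```

```text
[468.41045473 106.91125462 341.53222762]
```

View pics/w1.png

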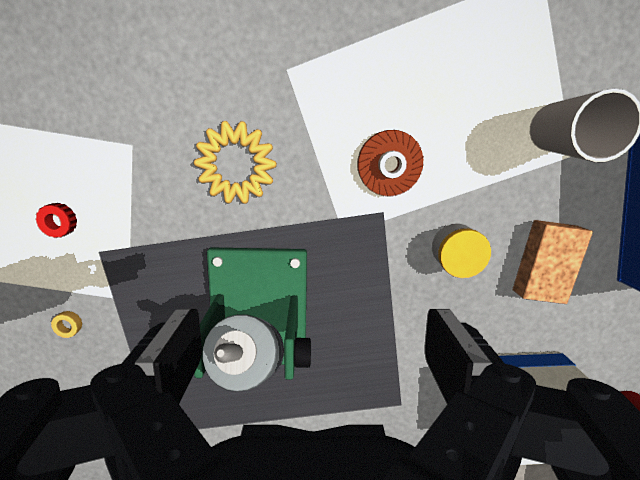

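apply_moves(targets=[[0.25,0,-0.96,0,0,0],[0.25,0,-0.96,0,0,0],[0.25,0,-0.96,0,0,0],[0.25,0,-0.96,0,0,0],[0.25,0,-0.96,0,0,0],[0,0,0,0,0,0],[0,0,0,0,0,0]])

```text
clock: 2.58
eef_pos: [490.6, -86.6, 341.0]
tool_rot: [-1.57, 0.001, -0.137]
force: [-0.1, 0.2, 0.4]
width: 85.3
```

Run:
```python
from h import *
import pickle
np.set_printoptions(precision=2,suppress=True)
c2=calibration("wrist");im2=get_image("wrist");print(pose()[0])
pickle.dump((c2,im2),open("w2.pkl","wb"))
c1,im1=pickle.load(open("w1.pkl","rb"))
red=lambda h,s,v:(s>140)&((h<8)|(h>172))&(v>60)
yel=lambda h,s,v:(s>110)&(h>12)&(h<32)&(v>60)
wh=lambda h,s,v:(s<60)&(v>150)
def box(p,r): x,y=np.clip(np.round(p).astype(int),0,[639,479]);return (max(x-r,0),max(y-r,0),x+r,y+r)
for n,g,z,f in(("spacer",(604,-261,7),14,yel),("collar",(459,-223,9),18,red),("wheelbrown",(455,196,6),12,lambda h,s,v:(s>120)&((h<14)|(h>172))&(v>30))):
    P=[]
    for c,im in((c1,im1),(c2,im2)):
        q=proj(c,g)
        try: e=blob(im,box(q,36 if n!="wheelbrown" else 60),f);P.append(e[0]);print(n,q,e,plane(c,e[0],z/2))
        except Exception as ex: print(n,q,"none",ex)
    if len(P)==2: print(tri(c1,P[0],c2,P[1]))
o=[]
for c,im in((c1,im1),(c2,im2)):
    q=np.round(proj(c,(575,17,185))).astype(int);print("crop centre",q)
    o.append(cv2.resize(im[q[1]-40:q[1]+40,q[0]-40:q[0]+40],(400,400),interpolation=cv2.INTER_CUBIC))
o=np.hstack(o);cv2.imwrite("pics/sp.png",o[:,:,::-1])
```

```text
[490.69 -86.21 341.04]
spacer [ 66.69 323.53] (array([ 66.16, 324.01]), (25.7029972076416, 30.30721092224121), (np.int64(51), np.int64(311), 31, 27)) [ 604.61 -261.96    7.  ]
spacer [196.24 292.44] (array([195.57, 292.98]), (26.38770294189453, 28.3560848236084), (np.int64(182), np.int64(280), 28, 27)) [ 604.64 -262.07    7.  ]
(array([ 604.74, -262.18,    6.72]), np.float64(0.00959219435070337))
collar [ 57.37 219.09] (array([ 55.43, 219.62]), (32.99522399902344, 39.92106628417969), (np.int64(36), np.int64(204), 40, 33)) [ 459.31 -225.68    9.  ]
collar [199.71 181.54] (array([197.58, 182.31]), (34.578269958496094, 36.41511154174805), (np.int64(180), np.int64(165), 36, 36)) [ 459.56 -225.8     9.  ]
(array([ 459.47, -225.92,    8.65]), np.float64(0.22766484227320252))
wheelbrown [385.52 168.09] (array([390.13, 162.39]), (63.647342681884766, 67.20042419433594), (np.int64(358), np.int64(130), 65, 66)) [448.95 202.2    6.  ]
wheelbrown [543.35 129.42] (array([548.67, 123.11]), (64.40210723876953, 76.01274871826172), (np.int64(513), np.int64(89), 72, 70)) [448.58 202.03   6.  ]
(array([448.79, 202.23,   5.72]), np.float64(0.37673561130972455))
crop centre [233 352]
crop centre [447 305]
```

View pics/sp.png

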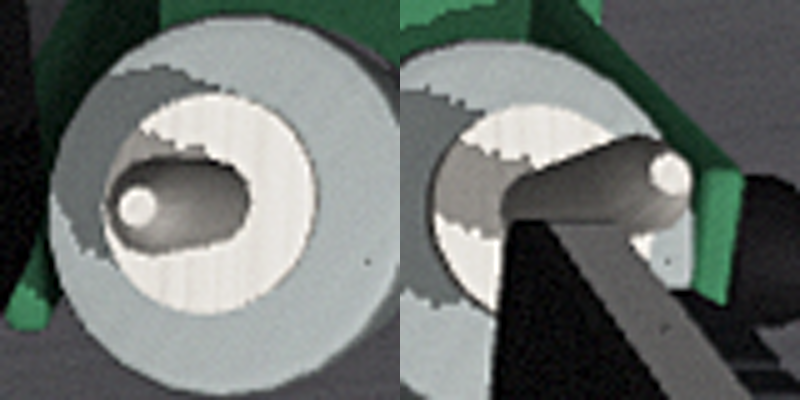

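Run:
```python
from h import *
import pickle
np.set_printoptions(precision=4,suppress=True)
c1,_=pickle.load(open("w1.pkl","rb"));c2,_=pickle.load(open("w2.pkl","rb"))
k=np.array([.4,.4])
t=tri(c1,(220.6,353.4)-k,c2,(461,299.4)-k);f=tri(c1,(235.1,352.9)-k,c2,(434.6,307.2)-k)
a=t[0]-f[0];n=np.linalg.norm(a);a/=n
print(t,f,n,a,np.arccos(a[2]),np.degrees(np.arctan2(a[1],a[0])))
for c in(calibration("scene"),calibration("side")): print(proj(c,t[0]),proj(c,f[0]))
print("to spacer",go((604.7,-262.2,60),down(-.138)))
```

```text
(array([555.2922,  17.142 , 216.7901]), np.float64(0.34078811127512304)) (array([587.1788,  11.7629, 164.4299]), np.float64(1.3510682879318785)) 61.54086770574894 [-0.5181  0.0874  0.8508] 0.5532535155177257 170.42460600946734
[329.5496 215.9669] [340.4932 242.4824]
[317.383  215.1344] [329.6683 228.3276]
to spacer (array([ 3.4267,  7.0195, -3.9789]), array([-0.0068,  0.0134, -0.0058]))
```

apply_moves(targets=[[0.49,0.8,-0.57,0,0,0],[0.49,0.8,-0.57,0,0,0],[0.49,0.8,-0.57,0,0,0],[0.49,0.8,-0.57,0,0,0],[0.49,0.8,-0.57,0,0,0],[0.49,0.8,-0.57,0,0,0],[0.49,0.8,-0.57,0,0,0],[0,0.8,0,0,0,0],[0,0.8,0,0,0,0],[0,0.5,0,0,0,0],[0,0,0,0,0,0]])

```text
clock: 4.0
eef_pos: [604.1, -263.2, 31.9]
tool_rot: [-1.569, 0.003, -0.137]
force: [0.3, 0.5, 0.4]
width: 85.6
```

Run:
```python
from h import *
np.set_printoptions(precision=3,suppress=True)
c=calibration("wrist");im=get_image("wrist")
yel=lambda h,s,v:(s>110)&(h>12)&(h<32)&(v>60)
e=blob(im,(200,150,440,479),yel);print(e,plane(c,e[0],7),pose()[0]);cv2.imwrite("pics/w3.png",im[:,:,::-1])
print(go((604.7,-262.2,3),down(-.138)))
```

```text
(array([316.352, 291.801]), (77.01290130615234, 78.74501037597656), (278, 253, 77, 78)) [ 604.61  -261.867    7.   ] [ 605.075 -263.988   33.28 ]
(array([-0.015,  0.757,  0.043]), array([-0.003,  0.008, -0.002]))
```

apply_moves(targets=[[0,0.3,0.04,0,0,0],[0,0.25,0,0,0,0],[0,0.17,0,0,0,0],[0,0,0,0,0,0]])

```text
clock: 4.55
eef_pos: [604.5, -263.1, 3.8]
tool_rot: [-1.57, 0.001, -0.138]
force: [-0.9, -0.4, -0.2]
width: 85.7
```

apply_moves(targets=[[0,0,0,0,0,0],[0,0,0,0,0,0],[0,0,0,0,0,0],[0,0,0,0,0,0],[0,0,0,0,0,0],[0,0,0,0,0,0],[0,0,0,0,0,0],[0,0,0,0,0,0]], jaw=-1)

```text
clock: 5.55
eef_pos: [605.3, -263.3, 5.4]
tool_rot: [-1.571, -0.001, -0.138]
force: [-1.8, 1.0, 4.7]
width: 32.9
```

apply_moves(targets=[[0,0,0,0,0,0],[0,-0.5,0,0,0,0],[0,-0.9,0,0,0,0],[0,-0.9,0,0,0,0],[0,-0.9,0,0,0,0],[0,-0.9,0,0,0,0],[0,0,0,0,0,0]])

```text
clock: 6.42
eef_pos: [607.2, -264.4, 173.1]
tool_rot: [-1.573, -0.008, -0.138]
force: [0.2, 0.4, -0.5]
width: 33.1
```

Run:
```python
from h import *
np.set_printoptions(precision=3,suppress=True)
c=calibration("wrist");im=get_image("wrist");cv2.imwrite("pics/w4.png",im[180:480,120:520,::-1])
p,Rm,s=pose();print(p,s["width"],s["force"])
# camera in tool frame
T=c["world_from_camera"];print(Rm.T@(T[:3,3]-p),Rm.T@T[:3,:3])
```

```text
[ 605.883 -263.638  170.903] 33.079473999413 [-0.487 -0.659 -0.551]
[ -71.596 -143.357   -0.735] [[ 0.     0.957  0.289]
 [ 0.002 -0.289  0.957]
 [ 1.     0.    -0.002]]
```

View pics/w4.png

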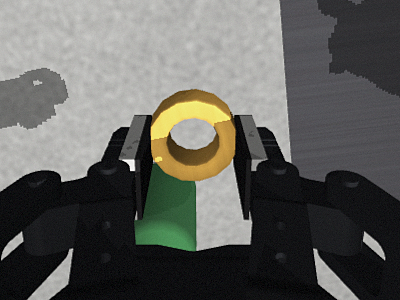

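```bash
cat >> h.py <<'E'
def intool(c,Rm,p,uv,y):
    "point on ray at tool-y = y, in tool coordinates"
    o,d=ray(c,uv);o=Rm.T@(o-p);d=Rm.T@d;return o+d*(y-o[1])/d[1]
A=np.array([-.518,.082,.8515]);A/=np.linalg.norm(A);SEAT=np.array([586.9,12.6,164.5])
Z=np.array([-A[1],A[0],0]);Z=-Z/np.linalg.norm(Z)   # level jaw axis
RT=np.stack([np.cross(-A,Z),-A,Z],1)
E
python3 - <<'E'
from h import *
np.set_printoptions(precision=3,suppress=True)
c=calibration("wrist");im=get_image("wrist");p,Rm,s=pose()
yel=lambda h,s,v:(s>110)&(h>8)&(h<34)&(v>60)
e=blob(im,(250,240,380,380),yel);print(e)
for y in(-8,-5,-2,1):print(y,intool(c,Rm,p,e[0],y))
print(RT,np.linalg.det(RT)); print(go(SEAT+A*90,RT))
E
```

```text
(array([312.588, 315.393]), (88.9580307006836, 92.64147186279297), (270, 269, 86, 92))
-8 [-2.365 -8.    -0.834]
-5 [-0.819 -5.    -0.839]
-2 [ 0.728 -2.    -0.845]
1 [ 2.274  1.    -0.851]
[[ 0.841  0.518  0.156]
 [-0.133 -0.082  0.988]
 [ 0.524 -0.851 -0.   ]] 1.0000000000000004
(array([-2.572, -1.798,  6.788]), array([-0.038,  0.134, -3.948]))
```

apply_moves(targets=[[0,-0.9,0.8,0,0,0],[0,-0.9,0.8,0,0,0],[-0.43,0,0.87,0,0,0],[-0.43,0,0.87,0,0,0],[-0.43,0,0.87,0,0,0],[-0.43,0,0.87,0,0,0],[-0.43,0,0.87,0,0,0],[-0.43,0,0.87,0,0,0],[0,0,0,0,0,-0.98],[0,0,0,0,0,-0.98],[0,0,0,0,0,-0.98],[0,0,0,0,0,-0.98]])

```text
clock: 8.02
eef_pos: [524.7, 12.7, 230.6]
tool_rot: [-1.604, -0.394, -0.137]
force: [-0.2, -0.7, 0.5]
width: 33.0
```

apply_moves(targets=[[0,0,0,0,0,0],[0,0,0,0,0,0]])

```text
clock: 8.28
eef_pos: [530.7, 11.9, 233.2]
tool_rot: [-1.599, -0.402, -0.141]
force: [1.5, 0.5, 0.3]
width: 33.0
```

```bash
cat > chk.py <<'E'
from h import *
import sys
np.set_printoptions(precision=3,suppress=True)
n=sys.argv[1];c=calibration("wrist");im={k:get_image(k) for k in("wrist","scene","side")};p,Rm,s=pose()
print(p,s["tool_rot"],s["width"],s["force"])
q=RT.T@(p-SEAT);print("tcp in spindle coords x,z:",q[0],q[2],"height",-q[1]);print("need",go(SEAT+A*float(sys.argv[2]),RT))
o=[im["wrist"][200:440,200:440]]
for k in("scene","side"):
    u=np.round(proj(calibration(k),SEAT+A*55)).astype(int);x,y=u-30
    o.append(im[k][y:y+60,x:x+60]);print(k,"crop origin",x,y)
o=[cv2.resize(i,(m,m),interpolation=cv2.INTER_CUBIC) for i,m in zip(o,(266,266,266))]
cv2.imwrite(f"pics/{n}.png",np.hstack(o)[:,:,::-1])
E
python3 chk.py pre1 90
```

```text
[530.704  11.793 233.276] [-1.6   -0.402 -0.141] 32.845419824476146 [-0.858 -0.158  0.094]
tcp in spindle coords x,z: -11.08430027080867 -9.58319412202205 height 87.60174557116974
need (array([ 0.269, -0.106,  0.233]), array([ 0.153,  0.118, -1.073]))
scene crop origin 301 189
side crop origin 289 186
```

View pics/pre1.png

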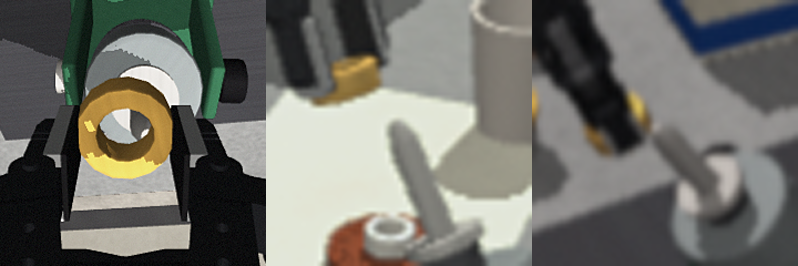

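apply_moves(targets=[[0.09,-0.04,0.08,0.05,0.04,-0.36],[0.09,-0.04,0.08,0.05,0.04,-0.36],[0.09,-0.03,0.08,0.05,0.04,-0.36],[0,0,0,0,0,0],[0,0,0,0,0,0]])

```text
clock: 9.05
eef_pos: [531.5, 11.2, 234.2]
tool_rot: [-1.601, -0.475, -0.149]
force: [-0.2, 0.2, -0.1]
width: 33.0
```

```bash
python3 chk.py pre2 88
python3 - <<'E'
from h import *
print(read_state()["qpos"])
E
```

```text
[531.554  11.559 234.251] [-1.601 -0.475 -0.148] 32.919621214454715 [-0.043 -0.246  0.165]
tcp in spindle coords x,z: -9.827695852523215 -9.681800699291315 height 87.97280900448895
need (array([ 0.247, -0.026,  0.24 ]), array([ 0.188,  0.063, -0.551]))
scene crop origin 301 189
side crop origin 289 186
[-0.14296199  0.31354301 -0.06697626  2.26335732  1.03934573  0.24103268
  0.23323942]
```

View pics/pre2.png

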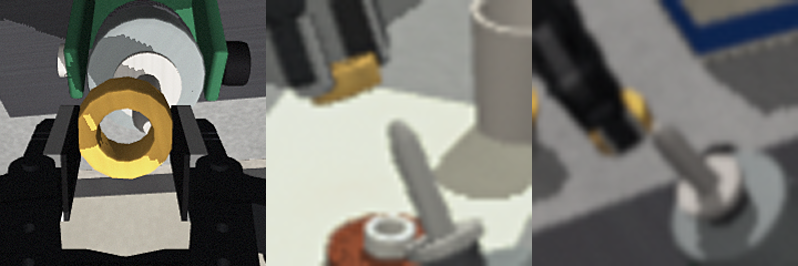

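apply_moves(targets=[[0.06,0,0.06,0.04,0,-0.14],[0.06,0,0.06,0.04,0,-0.14],[0.06,0,0.06,0.04,0,-0.14],[0.06,0,0.06,0.04,0,-0.14],[0,0,0,0,0,0]])

```text
clock: 9.82
eef_pos: [541.0, 20.0, 238.5]
tool_rot: [-1.58, -0.553, -0.145]
force: [0.1, 0.2, -0.3]
width: 32.6
```

```bash
cat > st.py <<'E'
from h import *
import sys
np.set_printoptions(precision=3,suppress=True)
P=[];
p,Rm,s=pose();q=RT.T@(p-SEAT);print(p,s["tool_rot"],s["qpos"],s["width"],s["force"]);print("tcp in spindle x,z:",q[0],q[2],"height",-q[1],"axis err",np.degrees(np.arccos(-Rm[:,1]@A)));print("need",go(SEAT+A*float(sys.argv[1]),RT))
E
python3 st.py 88
```

```text
[540.981  19.959 238.517] [-1.58  -0.553 -0.145] [-0.111  0.315 -0.131  2.307  1.568  0.241 -0.306] 32.591247755349144 [ 0.116  0.199 -0.255]
tcp in spindle x,z: -0.7803917457882836 0.08902881582915628 height 87.41013823953054 axis err 0.196646392465309
need (array([ 0.019, -0.015, -0.002]), array([0.024, 0.073, 0.005]))
```

```bash
sed -i 's/(200:440,200:440)/X/' chk.py
python3 - <<'E'
s=open('chk.py').read()
s=s.replace('im["wrist"][200:440,200:440]','im["wrist"][250:370,250:370]')
s=s.replace('cv2.imwrite','print("wrist proj tip",proj(c,SEAT+A*60),"seat",proj(c,SEAT),"tcp",proj(c,p));cv2.imwrite')
open('chk.py','w').write(s)
E
python3 chk.py pre3 70
```

```text
[541.221  19.784 238.692] [-1.58  -0.553 -0.146] 32.627210658990975 [-0.45   0.028 -1.408]
tcp in spindle coords x,z: -0.46350739552940035 -0.04620187819691575 height 87.4212069370283
need (array([0.011, 0.436, 0.003]), array([0.025, 0.065, 0.008]))
scene crop origin 301 189
side crop origin 289 186
wrist proj tip [313.519 291.437] seat [313.704 252.924] tcp [313.289 317.419]
```

View pics/pre3.png

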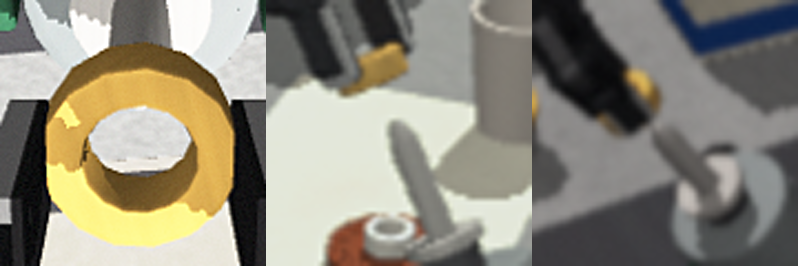

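apply_moves(targets=[[0,0.3,0,0,0,0],[0,0.3,0,0,0,0],[0,0.3,0,0,0,0],[0,0.3,0,0,0,0],[0,0,0,0,0,0]])

```text
clock: 10.6
eef_pos: [566.4, 15.4, 197.3]
tool_rot: [-1.58, -0.553, -0.147]
force: [1.3, 0.9, -0.5]
width: 32.7
```

```bash
python3 st.py 6
```

```text
[566.398  15.405 197.331] [-1.58  -0.553 -0.147] [-0.02   0.435 -0.228  2.293  1.918  0.303 -0.636] 32.69110183760725 [ 1.322  0.922 -0.495]
tcp in spindle x,z: -0.39792139471795357 -0.4348080422008467 height 38.80417061237883 axis err 0.22097698097209426
need (array([0.01 , 0.82 , 0.014]), array([0.027, 0.064, 0.004]))
```

apply_moves(targets=[[0,0.25,0.01,0,0,0],[0,0.25,0,0,0,0],[0,0.2,0,0,0,0],[0,0.1,0,0,0,0],[0,0,0,0,0,0]])

```text
clock: 11.22
eef_pos: [582.5, 13.3, 170.8]
tool_rot: [-1.58, -0.554, -0.146]
force: [-1.5, -0.2, 0.6]
width: 32.8
```

```bash
python3 st.py 6
```

```text
[582.508  13.266 170.838] [-1.58  -0.554 -0.146] [ 0.036  0.513 -0.295  2.278  2.038  0.363 -0.738] 32.77167050937412 [-1.461 -0.242  0.58 ]
tcp in spindle x,z: -0.45802636997859403 -0.02918258202139922 height 7.726329640676197 axis err 0.22073040484301634
need (array([0.011, 0.043, 0.001]), array([0.025, 0.067, 0.011]))
```

apply_moves(targets=[[0,0.05,0,0,0,0],[0,0.05,0,0,0,0],[0,0,0,0,0,0]])

```text
clock: 11.6
eef_pos: [582.8, 13.3, 170.4]
tool_rot: [-1.581, -0.557, -0.144]
force: [-27.2, -0.0, 41.1]
width: 32.8
```

apply_moves(targets=[[0,-0.08,0,0,0,0],[0,0,0,0,0,0],[0,0,0,0,0,0],[0,0,0,0,0,0],[0,0,0,0,0,0]], jaw=0.3)

```text
clock: 12.22
eef_pos: [583.0, 13.2, 169.5]
tool_rot: [-1.58, -0.553, -0.146]
force: [0.7, 0.2, 0.4]
width: 55.3
```

apply_moves(targets=[[0,-0.3,0,0,0,0],[0,-0.5,0,0,0,0],[0,-0.7,0,0,0,0],[0,-0.7,0,0,0,0],[0,0,0,0,0,0]])

```text
clock: 12.85
eef_pos: [537.6, 21.2, 246.3]
tool_rot: [-1.578, -0.556, -0.147]
force: [0.2, -0.2, -0.5]
width: 55.5
```

```bash
python3 st.py 90
python3 - <<'E'
from h import *
c=calibration("wrist");im={k:get_image(k) for k in("wrist","scene","side")};o=[]
for k in im:
    cc=c if k=="wrist" else calibration(k); r=60 if k=="wrist" else 30
    x,y=np.round(proj(cc,SEAT+A*20)).astype(int)-r;o.append(cv2.resize(im[k][y:y+2*r,x:x+2*r],(266,266),interpolation=cv2.INTER_CUBIC))
cv2.imwrite("pics/home1.png",np.hstack(o)[:,:,::-1])
E
```

```text
[537.591  21.218 246.347] [-1.578 -0.556 -0.147] [-0.087  0.296 -0.168  2.307  1.499  0.255 -0.242] 55.470303694776874 [ 0.22  -0.227 -0.473]
tcp in spindle x,z: 0.30686320663275307 0.802672545875361 height 95.93657565617411 axis err 0.2740516160693073
need (array([-0.008,  0.148, -0.02 ]), array([0.017, 0.06 , 0.03 ]))
```

View pics/home1.png

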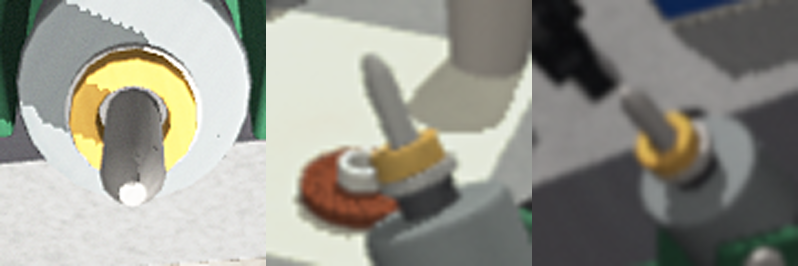

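apply_moves(targets=[[0,-0.4,0,0,0,0],[0,0,0.6,0,0,0.66],[0,0,0.8,0,0,0.66],[0,0,0.8,0,0,0.66],[0,0,0.8,0,0,0.66],[0,0,0.8,0,0,0.66],[0,0,0.2,0,0,0.66],[0,0,0,0,0,0]])

```text
clock: 14.0
eef_pos: [557.5, 161.2, 255.1]
tool_rot: [-1.589, -0.06, -0.161]
force: [0.0, -1.0, -0.2]
width: 55.2
```

Run:
```python
from h import *
import pickle
np.set_printoptions(precision=3,suppress=True)
p,Rm,s=pose();print(p,s["tool_rot"],s["qpos"])
print(go((448.8,202.2,110),down(-.14)))
c1,im1=pickle.load(open("w1.pkl","rb"))
y=blob(im1,(430,210,510,290),lambda h,s,v:(s>110)&(h>15)&(h<35)&(v>60));print("tin",plane(c1,y[0],42))
print("cup rim",plane(c1,(605,125),90),"block",plane(c1,(553,262),30))
```

```text
[557.503 161.172 255.08 ] [-1.589 -0.06  -0.161] [ 0.003  0.526 -0.551  1.722  0.39   0.959  0.703]
(array([-3.057,  3.44 ,  0.642]), array([ 0.137, -0.151,  0.425]))
tin [565.005 275.273  42.   ]
cup rim [433.978 398.328  90.   ] block [597.671 389.39   30.   ]
```

apply_moves(targets=[[-0.6,0.6,0.12,0.03,-0.03,0.09],[-0.6,0.65,0.12,0.03,-0.03,0.09],[-0.6,0.7,0.12,0.03,-0.03,0.09],[-0.6,0.7,0.12,0.03,-0.03,0.09],[-0.6,0.7,0.12,0.02,-0.03,0.06],[0,0,0,0,0,0],[0,0,0,0,0,0]])

```text
clock: 14.88
eef_pos: [446.2, 201.4, 119.3]
tool_rot: [-1.569, -0.004, -0.138]
force: [-0.5, -0.6, 0.8]
width: 55.3
```

Run:
```python
from h import *
import pickle
np.set_printoptions(precision=3,suppress=True)
c=calibration("wrist");im=get_image("wrist");p,Rm,s=pose();print(p,s["tool_rot"],s["qpos"])
pickle.dump((c,im),open("w5.pkl","wb"))
u=proj(c,(448.8,202.2,20));x,y=np.round(u).astype(int)
br=lambda h,s,v:(s>120)&((h<14)|(h>172))&(v>30)
b=(x-100,y-100,x+100,y+100);e=blob(im,b,br);print(e,plane(c,e[0],7))
g=cv2.cvtColor(im,cv2.COLOR_RGB2HSV)
hub=lambda h,s,v:(s<50)&(v>90)
cx,cy=np.round(e[0]).astype(int)
e2=blob(im,(cx-34,cy-34,cx+34,cy+34),hub);print("hub",e2,plane(c,e2[0],22))
cv2.imwrite("pics/w5.png",im[:,:,::-1])
# hub height: two views
c1,im1=pickle.load(open("w1.pkl","rb"));e3=blob(im1,(376,146,412,182),hub);print(e3,tri(c1,e3[0],c,e2[0]))
print(go((448.8,202.2,40),down(-.14)))
```

```text
[446.75  201.515 119.617] [-1.569 -0.004 -0.138] [-0.16   0.614 -0.472  2.057  0.503  0.578  0.446]
(array([314.584, 242.256]), (112.76863098144531, 114.92756652832031), (np.int64(257), np.int64(186), 116, 113)) [448.317 202.068   7.   ]
hub (array([314.991, 249.373]), (47.221435546875, 49.69371032714844), (np.int64(292), np.int64(224), 47, 51)) [448.759 202.192  22.   ]
(array([392.166, 163.929]), (26.96177864074707, 27.29752540588379), (379, 151, 27, 27)) (array([449.701, 202.075,  18.973]), np.float64(0.02095041711470092))
(array([0.04 , 1.991, 0.02 ]), array([-0.014,  0.011,  0.031]))
```

View pics/w5.png

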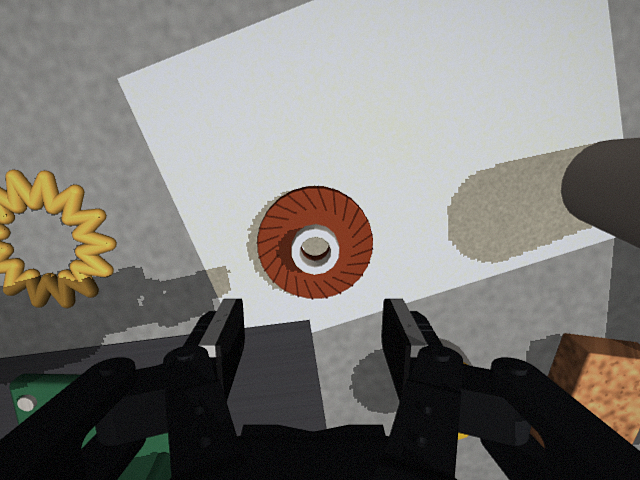

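apply_moves(targets=[[0.05,0.5,0.02,0,0,0.03],[0,0.6,0,0,0,0],[0,0.6,0,0,0,0],[0,0.5,0,0,0,0],[0,0.2,0,0,0,0],[0,0,0,0,0,0],[0,0,0,0,0,0]])

```text
clock: 15.8
eef_pos: [448.1, 202.7, 23.6]
tool_rot: [-1.569, 0.001, -0.138]
force: [-0.5, -0.0, 1.0]
width: 55.4
```

Run:
```python
from h import *
np.set_printoptions(precision=3,suppress=True)
p,Rm,s=pose();print(p,s["tool_rot"],s["force"]);print(go((448.8,202.2,15.5),down(-.14)))
```

```text
[448.054 202.706  23.59 ] [-1.569  0.001 -0.138] [-0.51  -0.018  0.979]
(array([ 0.02 ,  0.202, -0.01 ]), array([-0.016,  0.016, -0.007]))
```

apply_moves(targets=[[0.02,0.12,-0.01,0,0,0],[0,0.08,0,0,0,0],[0,0,0,0,0,0]])

```text
clock: 16.18
eef_pos: [447.8, 201.9, 14.6]
tool_rot: [-1.57, 0.003, -0.137]
force: [0.2, -0.2, -0.2]
width: 55.5
```

apply_moves(targets=[[0,0,0,0,0,0],[0,0,0,0,0,0],[0,0,0,0,0,0],[0,0,0,0,0,0],[0,0,0,0,0,0],[0,0,0,0,0,0]], jaw=-1)

```text
clock: 16.92
eef_pos: [448.0, 202.1, 15.2]
tool_rot: [-1.569, 0.002, -0.138]
force: [-0.7, -0.3, 5.2]
width: 29.2
```

apply_moves(targets=[[0,-0.3,0,0,0,0],[0,-0.7,0,0,0,0],[0,-0.9,0,0,0,0],[0,-0.9,0,0,0,0],[0,-0.9,0,0,0,0],[0,-0.9,0,0,0,0],[0,-0.9,0,0,0,0],[0,0,0,0,0,0]])

```text
clock: 17.92
eef_pos: [449.7, 202.4, 237.5]
tool_rot: [-1.567, -0.002, -0.138]
force: [-0.9, 0.4, -1.3]
width: 28.8
```

Run:
```python
from h import *
np.set_printoptions(precision=3,suppress=True)
c=calibration("wrist");im=get_image("wrist");p,Rm,s=pose();print(p,s["tool_rot"],s["width"],s["qpos"])
br=lambda h,s,v:(s>110)&((h<14)|(h>172))&(v>25)
e=blob(im,(180,150,450,479),br);print(e,intool(c,Rm,p,e[0],3))
cv2.imwrite("pics/w6.png",im[:,:,::-1])
print(go(SEAT+A*100,RT))
```

```text
[448.724 201.512 235.81 ] [-1.569  0.    -0.138] 29.11285023916079 [-0.037  0.455 -0.623  1.931  0.343  0.861  0.594]
(array([312.379, 307.945]), (181.6793670654297, 187.05137634277344), (218, 217, 189, 124)) [-0.299  3.     0.444]
(array([ 2.759, -0.355, -4.178]), array([-0.052,  0.131, -3.956]))
```

apply_moves(targets=[[0.3,-0.35,-0.7,0,0,0],[0.6,-0.1,-0.87,0,0,0],[0.6,0,-0.87,0,0,0],[0.6,0,-0.87,0,0,0],[0.6,0,-0.87,0,0,0],[0,0,0,0,0.02,-0.6],[0,0,0,0,0.02,-0.66],[0,0,0,0,0.02,-0.66],[0,0,0,0,0.02,-0.66],[0,0,0,0,0.02,-0.66],[0,0,0,0,0.02,-0.66],[0,0,0,0,0,0]])

```text
clock: 19.48
eef_pos: [532.8, 17.3, 251.1]
tool_rot: [-1.579, -0.502, -0.152]
force: [0.8, 0.2, -1.2]
width: 28.9
```

```bash
python3 st.py 98
```

```text
[532.794  17.283 251.111] [-1.579 -0.502 -0.152] [-0.026  0.284 -0.218  2.262  1.096  0.276  0.175] 28.945789496083133 [ 0.812  0.242 -1.164]
tcp in spindle x,z: -0.7044476138562878 -3.834659534802954 height 102.15484389429193 axis err 2.8789615863932494
need (array([0.023, 0.102, 0.096]), array([ 0.041,  0.031, -0.357]))
```

apply_moves(targets=[[0.01,0,0.05,0.02,0.015,-0.12],[0.01,0,0.05,0.02,0.015,-0.12],[0,0,0,0,0,-0.12],[0,0,0,0,0,0],[0,0,0,0,0,0]])

```text
clock: 20.1
eef_pos: [536.5, 20.7, 253.1]
tool_rot: [-1.568, -0.556, -0.162]
force: [-0.3, -0.2, -1.1]
width: 29.1
```

```bash
python3 st.py 80
python3 - <<'E'
from h import *
np.set_printoptions(precision=3,suppress=True)
im=get_image("scene");c=calibration("scene")
br=lambda h,s,v:(s>110)&((h<10)|(h>172))&(v>40)
p,Rm,s=pose()
g=p+Rm[:,1]*9
for k in("scene","side"):
    c=calibration(k);im=get_image(k);u=proj(c,g);x,y=np.round(u).astype(int)
    e=blob(im,(x-40,y-40,x+40,y+40),br);print(k,u,e)
E
```

```text
[536.503  20.747 253.053] [-1.568 -0.556 -0.162] [-0.076  0.281 -0.176  2.3    1.417  0.253 -0.168] 29.136500831941728 [-0.295 -0.183 -1.067]
tcp in spindle x,z: 2.9718482741810432 0.16741008074813366 height 102.17142604447231 axis err 0.21247210698040175
need (array([-0.076,  0.554, -0.005]), array([-0.002, -0.03 ,  0.026]))
scene [324.839 201.613] (array([325.39 , 202.018]), (7.96851921081543, 43.7642936706543), (np.int64(308), np.int64(193), 36, 19))
side [311.566 207.079] (array([311.466, 206.312]), (23.678504943847656, 32.72549819946289), (np.int64(297), np.int64(192), 29, 29))
```

apply_moves(targets=[[-0.05,0,0,0,0,0],[-0.03,0,0,0,0,0],[0,0.3,0,0,0,0],[0,0.3,0,0,0,0],[0,0.3,0,0,0,0],[0,0,0,0,0,0]])

```text
clock: 21.0
eef_pos: [552.2, 18.4, 220.3]
tool_rot: [-1.568, -0.555, -0.161]
force: [-0.6, -0.4, -1.1]
width: 29.0
```

```bash
python3 st.py 31.5
```

```text
[552.244  18.378 220.303] [-1.568 -0.555 -0.161] [-0.044  0.369 -0.205  2.305  1.768  0.272 -0.509] 28.989239730821122 [-0.636 -0.397 -1.14 ]
tcp in spindle x,z: -0.6497653476087553 0.28820486049718474 height 65.93878348328221 axis err 0.18561956408004446
need (array([ 0.014,  0.861, -0.008]), array([-0.003, -0.024,  0.023]))
```

apply_moves(targets=[[0,0.25,0,0,0,0],[0,0.25,0,0,0,0],[0,0.2,0,0,0,0],[0,0.08,0,0,0,0],[0,0,0,0,0,0]])

```text
clock: 21.62
eef_pos: [568.6, 15.9, 194.7]
tool_rot: [-1.568, -0.557, -0.161]
force: [-0.2, 0.2, -1.2]
width: 29.0
```

```bash
python3 st.py 31.5
```

```text
[568.612  15.856 194.726] [-1.568 -0.557 -0.161] [ 0.018  0.446 -0.278  2.294  1.939  0.327 -0.664] 28.97629011022348 [-0.207  0.178 -1.242]
tcp in spindle x,z: 0.037277999489980805 0.3566634580911402 height 35.47575917200994 axis err 0.2675086682158411
need (array([-0.001,  0.099, -0.009]), array([-0.004, -0.026,  0.033]))
```

apply_moves(targets=[[0,0.06,0,0,0,0],[0,0.04,0,0,0,0],[0,0,0,0,0,0]])

```text
clock: 22.0
eef_pos: [570.9, 15.6, 191.6]
tool_rot: [-1.568, -0.557, -0.161]
force: [-0.8, 0.5, 2.7]
width: 28.9
```

apply_moves(targets=[[0,0.03,0,0,0,0],[0,0,0,0,0,0]])

```text
clock: 22.25
eef_pos: [571.0, 15.6, 191.4]
tool_rot: [-1.568, -0.559, -0.161]
force: [-10.1, -0.7, 15.1]
width: 28.9
```

apply_moves(targets=[[0,-0.03,0,0,0,0],[0,0,0,0,0,0],[0,0,0,0,0,0],[0,0,0,0,0,0],[0,0,0,0,0,0]], jaw=0.3)

```text
clock: 22.88
eef_pos: [570.8, 15.5, 191.0]
tool_rot: [-1.568, -0.557, -0.161]
force: [-0.0, -0.3, 0.1]
width: 55.3
```

apply_moves(targets=[[0,-0.3,0,0,0,0],[0,-0.5,0,0,0,0],[0,-0.7,0,0,0,0],[0,-0.7,0,0,0,0],[0,0,0,0,0,0]])

```text
clock: 23.5
eef_pos: [525.1, 23.1, 267.6]
tool_rot: [-1.566, -0.56, -0.163]
force: [1.7, 0.8, 0.2]
width: 55.7
```

```bash
python3 st.py 90
python3 - <<'E'
from h import *
import pickle
np.set_printoptions(precision=3,suppress=True)
br=lambda h,s,v:(s>110)&((h<10)|(h>172))&(v>40)
P=[]
for k in("scene","side","wrist"):
    c=calibration(k);im=get_image(k);u=proj(c,SEAT+A*22);x,y=np.round(u).astype(int);r=100 if k=="wrist" else 35
    e=blob(im,(x-r,y-r,x+r,y+r),br);print(k,proj(c,SEAT+A*20),e);P.append((c,e[0]))
    cv2.imwrite(f"pics/home2_{k}.png",im[:,:,::-1])
    # hub
for i,j in((0,1),(0,2),(1,2)):
    X,m=tri(*P[i],*P[j]);q=RT.T@(X-SEAT);print(q,m)
ring=read_state()
print("to collar",go((459.5,-225.9,120),down(-.14)))
E
```

```text
[525.067  23.127 267.612] [-1.566 -0.56  -0.163] [-0.068  0.238 -0.198  2.308  1.295  0.266 -0.056] 55.69166441908053 [1.662 0.753 0.2  ]
tcp in spindle x,z: 0.6720059711414026 0.729195721738732 height 120.68650752938669 axis err 0.4624440338800493
need (array([-0.023,  0.767, -0.02 ]), array([-0.012, -0.034,  0.057]))
scene [337.019 233.704] (array([336.733, 232.946]), (10.385409355163574, 38.20176696777344), (np.int64(320), np.int64(224), 34, 19))
side [325.528 223.978] (array([323.696, 223.627]), (24.5580997467041, 31.400178909301758), (np.int64(310), np.int64(210), 28, 28))
wrist [312.974 245.68 ] (array([312.899, 242.646]), (120.4315414428711, 123.50643157958984), (np.int64(251), np.int64(183), 124, 120))
[ -3.529 -20.981   3.632] 0.3262416507617072
[ -1.826 -21.27    0.612] 1.7881627684325023
[ -3.1   -24.439   0.094] 0.6476524751340577
to collar (array([-2.45 ,  2.742, -6.398]), array([ 0.027, -0.14 ,  3.985]))
```

apply_moves(targets=[[0,0,-0.6,0,0,0.6],[0,0,-0.9,0,0,0.68],[0,0,-0.9,0,0,0.68],[0,0,-0.9,0,0,0.68],[0,0,-0.9,0,0,0.68],[0,0,-0.9,0,0,0.66],[0,0,0,0,0,0],[0,0,0,0,0,0]], jaw=0.7)

```text
clock: 24.65
eef_pos: [498.0, -150.8, 266.7]
tool_rot: [-1.593, -0.111, -0.173]
force: [-0.5, -0.0, -0.3]
width: 72.5
```

```bash
cat > cg.py <<'E'
from h import *
import sys
np.set_printoptions(precision=3,suppress=True)
p,Rm,s=pose();print(p,s["tool_rot"],s["qpos"],s["width"],s["force"]);print(go([float(v) for v in sys.argv[1:4]],down(-.14)))
E
python3 cg.py 459.5 -225.9 110
```

```text
[ 498.048 -150.759  266.725] [-1.593 -0.111 -0.173] [ 0.662  0.393 -0.595  1.92   0.343  0.808  1.284] 72.46957270630527 [-0.466 -0.012 -0.299]
(array([-1.057,  3.869, -1.929]), array([ 0.175, -0.246,  0.794]))
```

apply_moves(targets=[[-0.2,0.77,-0.39,0.035,-0.05,0.16],[-0.2,0.77,-0.39,0.035,-0.05,0.16],[-0.2,0.77,-0.39,0.035,-0.05,0.16],[-0.2,0.77,-0.39,0.035,-0.05,0.16],[-0.2,0.77,-0.39,0.035,-0.05,0.16],[0,0,0,0,0,0],[0,0,0,0,0,0]])

```text
clock: 25.52
eef_pos: [457.7, -223.8, 113.7]
tool_rot: [-1.571, -0.003, -0.137]
force: [1.1, 0.0, 0.2]
width: 72.3
```

```bash
python3 - <<'E'
from h import *
np.set_printoptions(precision=3,suppress=True)
c=calibration("wrist");im=get_image("wrist");u=proj(c,(459.5,-225.9,9));x,y=np.round(u).astype(int)
red=lambda h,s,v:(s>140)&((h<8)|(h>172))&(v>60)
e=blob(im,(x-60,y-60,x+60,y+60),red);print(u,e,plane(c,e[0],9))
E
python3 cg.py 459.5 -225.9 6
```

```text
[310.602 245.802] (array([312.118, 246.586]), (63.821197509765625, 64.30860900878906), (np.int64(280), np.int64(214), 65, 65)) [ 460.185 -224.966    9.   ]
[ 458.012 -223.933  114.074] [-1.571 -0.004 -0.137] [ 0.718  0.645 -0.475  2.008  0.507  0.601  1.334] 72.6276315743275 [ 0.238 -0.03  -0.568]
(array([ 0.034,  2.702, -0.043]), array([0.002, 0.023, 0.026]))
```

apply_moves(targets=[[0.045,0.5,-0.03,0,0,0],[0,0.6,0,0,0,0],[0,0.6,0,0,0,0],[0,0.5,0,0,0,0],[0,0.2,0,0,0,0],[0,0.05,0,0,0,0],[0,0,0,0,0,0]])

```text
clock: 26.45
eef_pos: [459.0, -226.8, 15.6]
tool_rot: [-1.571, -0.002, -0.139]
force: [0.1, 0.7, 0.2]
width: 72.8
```

```bash
python3 cg.py 459.9 -225.4 7
```

```text
[ 459.039 -226.797   15.625] [-1.571 -0.002 -0.139] [ 0.613  0.806 -0.316  2.045  0.642  0.384  1.217] 72.78546481058272 [0.073 0.739 0.158]
(array([0.016, 0.216, 0.038]), array([0.004, 0.009, 0.017]))
```

apply_moves(targets=[[0.016,0.12,0.03,0,0,0],[0,0.1,0,0,0,0],[0,0,0,0,0,0]])

```text
clock: 26.82
eef_pos: [458.9, -225.6, 5.7]
tool_rot: [-1.571, -0.0, -0.139]
force: [0.3, -0.3, 0.7]
width: 72.5
```

apply_moves(targets=[[0,0,0,0,0,0],[0,0,0,0,0,0],[0,0,0,0,0,0],[0,0,0,0,0,0],[0,0,0,0,0,0],[0,0,0,0,0,0]], jaw=-1)

```text
clock: 27.58
eef_pos: [459.2, -225.7, 6.6]
tool_rot: [-1.572, -0.001, -0.139]
force: [-1.4, 0.4, 5.5]
width: 39.3
```

apply_moves(targets=[[0,0,0,0,0,0],[0,-0.3,0,0,0,0],[0,-0.7,0,0,0,0],[0,-0.9,0,0,0,0],[0,-0.9,0,0,0,0],[0,-0.9,0,0,0,0],[0,-0.9,0,0,0,0],[0,-0.9,0,0,0,0],[0,-0.6,0,0,0,0],[0,0,0,0,0,0]])

```text
clock: 28.82
eef_pos: [459.8, -225.9, 252.0]
tool_rot: [-1.573, -0.005, -0.139]
force: [-0.7, 0.4, -1.3]
width: 39.0
```

Run:
```python
from h import *
np.set_printoptions(precision=3,suppress=True)
c=calibration("wrist");im=get_image("wrist");p,Rm,s=pose();print(p,s["tool_rot"],s["width"],s["qpos"])
red=lambda h,s,v:(s>140)&((h<8)|(h>172))&(v>60)
e=blob(im,(230,220,400,420),red);print(e,intool(c,Rm,p,e[0],-2))
cv2.imwrite("pics/w7.png",im[:,:,::-1])
print(go(SEAT+A*100,RT))
```

```text
[ 458.809 -225.731  250.602] [-1.572 -0.002 -0.139] 39.3037360638937 [ 0.836  0.463 -0.624  1.865  0.336  0.917  1.486]
(array([312.555, 319.888]), (106.6767578125, 109.76295471191406), (262, 265, 103, 109)) [ 2.619 -2.    -0.495]
(array([1.033, 0.019, 6.368]), array([-0.027,  0.126, -3.939]))
```

apply_moves(targets=[[0.5,0,0.6,0,0,0],[0.5,0,0.8,0,0,0],[0,0,0.83,0,0.02,-0.5],[0,0,0.83,0,0.02,-0.55],[0,0,0.83,0,0.02,-0.58],[0,0,0.83,0,0.02,-0.58],[0,0,0.83,0,0.02,-0.58],[0,0,0.82,0,0.02,-0.58],[0,0,0,0,0,-0.58],[0,0,0,0,0,0],[0,0,0,0,0,0]])

```text
clock: 30.25
eef_pos: [536.5, 10.8, 249.8]
tool_rot: [-1.58, -0.508, -0.159]
force: [0.6, 0.8, -0.4]
width: 39.2
```

```bash
python3 st.py 98
```

```text
[536.549  10.783 249.833] [-1.58  -0.508 -0.159] [-0.029  0.289 -0.197  2.262  1.13   0.264  0.147] 39.21477036380514 [ 0.599  0.82  -0.382]
tcp in spindle x,z: 2.6479788890448317 -9.667300342103754 height 98.58914511238683 axis err 2.566196064256024
need (array([-0.066,  0.015,  0.242]), array([ 0.072, -0.008, -0.313]))
```

apply_moves(targets=[[-0.03,0,0.08,0.02,0,-0.1],[-0.03,0,0.08,0.02,0,-0.1],[-0.03,0,0.08,0.02,0,-0.11],[-0.02,0,0,0,0,0],[0,0,0,0,0,0],[0,0,0,0,0,0]])

```text
clock: 31.0
eef_pos: [534.9, 20.7, 248.2]
tool_rot: [-1.571, -0.554, -0.159]
force: [0.3, 0.1, -0.1]
width: 39.1
```

```bash
python3 st.py 60
python3 - <<'E'
from h import *
np.set_printoptions(precision=3,suppress=True)
red=lambda h,s,v:(s>150)&((h<6)|(h>174))&(v>70)
p,Rm,s=pose();g=p+Rm[:,1]*-2
for k in("scene","side"):
    c=calibration(k);im=get_image(k);u=proj(c,g);x,y=np.round(u).astype(int)
    e=blob(im,(x-20,y-20,x+20,y+14),red);print(k,u,e)
E
```

```text
[534.867  20.747 248.231] [-1.571 -0.554 -0.159] [-0.086  0.289 -0.167  2.308  1.468  0.252 -0.219] 39.06250214373113 [ 0.328  0.089 -0.077]
tcp in spindle x,z: -0.9335687460698453 -0.0884631507514234 height 98.91323412775347 axis err 0.1315564250901879
need (array([0.022, 0.973, 0.004]), array([ 0.012, -0.011,  0.012]))
scene [322.075 198.685] (array([322.751, 198.559]), (9.8412504196167, 20.769121170043945), (np.int64(315), np.int64(192), 17, 14))
side [308.61 206.38] (array([310.587, 201.36 ]), (5.669027805328369, 12.0515718460083), (np.int64(306), np.int64(197), 10, 10))
```

apply_moves(targets=[[-0.015,0.25,0,0,0,0],[0,0.25,0,0,0,0],[0,0.25,0,0,0,0],[0,0.2,0,0,0,0],[0,0,0,0,0,0]])

```text
clock: 31.72
eef_pos: [553.8, 18.0, 215.0]
tool_rot: [-1.572, -0.553, -0.158]
force: [0.2, 0.1, 0.0]
width: 38.9
```

```bash
python3 st.py 48.6
```

```text
[553.8    18.045 215.034] [-1.572 -0.553 -0.158] [-0.041  0.382 -0.21   2.305  1.799  0.279 -0.537] 38.934810827762355 [0.219 0.085 0.023]
tcp in spindle x,z: -2.0603192593856026 0.20277701916784824 height 60.61870189001665 axis err 0.08527217515156571
need (array([ 0.051,  0.301, -0.005]), array([ 0.01 , -0.003,  0.005]))
```

apply_moves(targets=[[0,0.12,0,0,0,0],[0,0.1,0,0,0,0],[0,0.07,0,0,0,0],[0,0,0,0,0,0]])

```text
clock: 32.22
eef_pos: [560.0, 17.1, 205.6]
tool_rot: [-1.572, -0.554, -0.158]
force: [0.8, 0.4, -0.8]
width: 39.1
```

```bash
python3 st.py 48.6
```

```text
[560.046  17.058 205.59 ] [-1.572 -0.554 -0.158] [-0.015  0.411 -0.24   2.301  1.868  0.3   -0.6  ] 39.061212396514506 [ 0.816  0.416 -0.833]
tcp in spindle x,z: -1.6286278266306446 0.20409723163470225 height 49.26180019972588 axis err 0.12576773100589195
need (array([ 0.041,  0.017, -0.005]), array([ 0.009, -0.004,  0.013]))
```

apply_moves(targets=[[0,0.04,0,0,0,0],[0,0,0,0,0,0]])

```text
clock: 32.48
eef_pos: [560.3, 17.1, 205.3]
tool_rot: [-1.572, -0.555, -0.157]
force: [-7.5, -0.5, 11.6]
width: 39.5
```

apply_moves(targets=[[0,-0.02,0,0,0,0],[0,0,0,0,0,0],[0,0,0,0,0,0],[0,0,0,0,0,0],[0,0,0,0,0,0],[0,0,0,0,0,0]], jaw=0.6)

```text
clock: 33.22
eef_pos: [560.3, 17.1, 204.9]
tool_rot: [-1.572, -0.554, -0.158]
force: [-0.1, 0.2, 0.4]
width: 68.3
```

apply_moves(targets=[[0,-0.3,0,0,0,0],[0,-0.5,0,0,0,0],[0,-0.7,0,0,0,0],[0,-0.7,0,0,0,0],[0,0,0,0,0,0]])

```text
clock: 33.85
eef_pos: [514.8, 24.8, 281.6]
tool_rot: [-1.57, -0.557, -0.159]
force: [0.4, 0.1, 0.3]
width: 68.4
```

```bash
python3 st.py 120
python3 - <<'E'
from h import *
np.set_printoptions(precision=3,suppress=True)
red=lambda h,s,v:(s>185)&((h<4)|(h>176))&(v>60)
o=[]
c=calibration("wrist")
for k in("wrist","scene","side"):
    im=get_image(k);cc=c if k=="wrist" else calibration(k)
    r=75 if k=="wrist" else 30
    x,y=np.round(proj(cc,SEAT+A*30)).astype(int)-r;o.append(cv2.resize(im[y:y+2*r,x:x+2*r],(266,266),interpolation=cv2.INTER_CUBIC))
    print(k,[np.round((proj(cc,SEAT+A*(h+2))-[x,y])*266/(2*r)) for h in(40,49,58,60)])
cv2.imwrite("pics/home3.png",np.hstack(o)[:,:,::-1])
E
```

```text
[514.77   24.775 281.567] [-1.57  -0.557 -0.159] [-0.042  0.198 -0.239  2.305  1.142  0.292  0.093] 68.35208643145066 [0.384 0.087 0.256]
tcp in spindle x,z: -0.8884268774664124 0.7475392054621974 height 138.03702895669508 axis err 0.2836475904141265
need (array([ 0.02 ,  0.451, -0.019]), array([ 0.001, -0.011,  0.035]))
wrist [array([133., 143.]), array([133., 150.]), array([133., 158.]), array([133., 160.])]
scene [array([125., 112.]), array([117.,  95.]), array([110.,  77.]), array([109.,  74.])]
side [array([120., 121.]), array([112., 112.]), array([104., 104.]), array([102., 102.])]
```

View pics/home3.png

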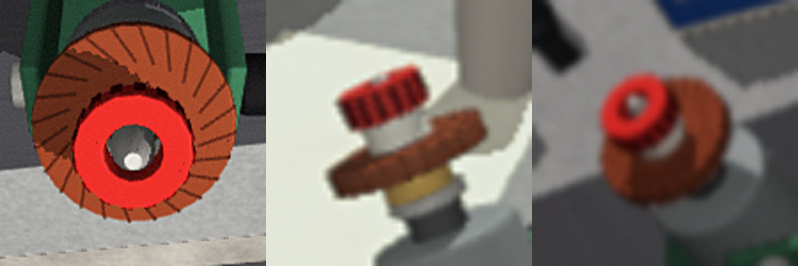

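Run:
```python
from cell import *
print(finish_job())
```

```text
the job is handed in; nothing more can be done
None
```

The spacer, the wheel (hub outwards) and the collar are on the tilted spindle in that order. I pressed each one down until it made contact, then let go and backed off. I handed the job in at about 34 s of the 72 s allowed; no verdict was reported.

- **Seating:** Pressing forces were about 49 N for the spacer, 18 N for the wheel and 14 N for the collar. The wheel and collar stopped within about 0.3 mm of where I predicted, after allowing for the seat sitting about 2 mm farther out than I first measured.
- **Pictures:** Close-ups after the spacer and at the end showed no gaps in the stack and the spindle's end just visible in the collar's bore. The gripper was clear at the end and read almost no force.
- **Disagreements:**
    - My measurements of the wheel on the spindle from different camera pairs differed by up to about 3.5 mm.
    - The arm came up short on its first tilt because joint 6 was at its limit, and small correction moves fixed that.
- **Not checked:** I did not measure the bystanders' positions at the end. I kept the arm's path clear of them.

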